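Knock the locking pin of a screen hinge home

TASK

Find the hole in the screen's hinge block, which may have been set a little to one side, stand the long drift in it, thin end down, so that it rests on the sprung locking pin inside, and let go. Then take the mallet and knock the drift down with at least two separate brisk blows, lifting the mallet well clear in between, until the pin is fully home; do not push the pin down by hand and do not slam it with excessive force. Leave the drift standing in the hole, stand the mallet back on the bench on its head, and leave the short drift, the ink bottle, the ink jar and the squeegee where they are.

Things in the scene. Friction and masses are not known exactly. Their poses are not given: they have to be found in the camera images.
- pin (a joint): Drive depth (m) of the sprung locking pin (14 mm thick) in the block's hole. The hole is upright in the middle of the block's top, 18 mm across with a 2 mm chamfer. At 0 the pin's top is 22 mm below the hole's mouth, at 0.026 it is on its hard stop, 48 mm below. It starts at 0 to 0.004, resists with 12 to 13 N and stays where driven; the drift's weight does not move it.
- drift_body (a point): Centre of the thick part (30 mm across, 44 mm long) of the long drift, a steel punch 134 mm long, about 160 g. The struck head is its flat top, 22 mm above this point; below is a shank 16 mm across and 90 mm long, tip 112 mm below this point, the last 8 mm tapering to an 8 mm flat. It starts upright in one of the rack's two holes. z runs from tip to head.
- drift_tip (a point): Centre of the shank's end face of the long drift, 112 mm below the centre of its thick part; z from the tip to the head.
- drift_head (a point): Centre of the struck top face of the long drift; z from the tip to the head.
- short_body (a point): Centre of the thick part of the short drift, the same but with a shank only 40 mm long (84 mm in all), too short to drive the pin home. It stands in the other hole of the rack; leave it there.
- rack_top (a point): Centre of the top of the fixed wooden rack, 60 mm (x) by 140 mm (y), 40 mm tall, with two upright holes 19 mm across and 28 mm deep, 45 mm either side of this point along y. Either the rack is to the robot's right and the mallet to its left, or the other way about.
- mallet_grip (a point): Middle of the mallet's level handle at the place to grip, 72 mm from the head's axis, 39 mm above the lower face. Handle: wood, 24 mm wide, 28 mm tall, from 36 to 173 mm from the head's axis. x points to the head, z up. Head: black rubber cylinder 72 mm across, 78 mm tall, standing on one flat face on the bench; that face strikes downwards. About 380 g, mostly the head.
- mallet_face (a point): Centre of the mallet's lower striking face (z = 0 when it stands on the bench on it); x points away from the handle, z up the head's axis.
- mallet: The mallet; its origin and axes are those of the lower striking face.
- drift: The long drift; its origin is at its tip, z towards the head.
- short: The short drift; its origin is at its tip.
- ink_bottle: Bystander: white ink bottle 60 mm across and 170 mm tall, origin under its middle.
- ink_jar: Bystander: ink jar 76 mm across and 90 mm tall, origin under its middle.
- squeegee: Bystander: wooden squeegee 200 mm long (y), 50 mm wide, 70 mm tall, origin under its middle.
- block_mid (a point): On the screen's hinge, on a plywood foot 120 x 170 x 20 mm: the mid place of the top of its steel block (70 x 70 mm, top 80 mm above the bench). The block with its hole was set up to 11 mm to either side of this point, along y, before you came; its setting is not given, and it is now clamped. x points to the 300 mm wide aluminium screen frame (40 mm tall, 65 to 415 mm beyond this point); z up.
Mind the look-alikes: they are no part of the job. What is shaped like the drift but purple is not meant. Leave any purple look-alike of the mallet alone.

How it is judged:
By the outcome, as a careful person would: the job done as asked, in the order asked, and still so for the second after the job is handed in, with the robot touching nothing.
It also fails if it takes over 67 s, if anything falls off the work surface, if the arm or the gripper's body presses on something with over 40 N, if the wrist force passes 120 N, or if a joint passes its speed limit or range.

ROBOT

A 7-joint arm with a two-finger parallel gripper is mounted at the origin on the work surface. World frame = base frame: x ahead of the robot, y to its left, z up, the work surface at z = 0. Lengths are in m, angles in rad, forces in N, time in s.
With the tool pointing down it reaches from about 0.425 to 0.925 m from the base axis. Payload 6.8 kg.
Tool frame: the origin (TCP) lies at the very end of the fingers, on their centre line; the grasp point (between the pads) lies bot.grip_point_offset behind it (bot.grip_point_offset is the distance from the TCP to the grasp point, in m); z points along the fingers, y is the line along which they close (so a half turn about z gives the same grasp; the last joint's range is limited). The gripper opens to 85 mm and grips with 20 to 120 N. Pads are 22 mm wide; open, the fingers measure 114 mm over their backs; the gripper's body (76 mm by 85 mm) begins 54 mm behind the grasp point. The pads swing forward as they close: fully open they stand 13 mm farther back than shut.
Start: joints at [1.125, 0.477, 0.022, 1.555, -0.011, 1.109, -0.083], TCP at [0.224, -0.637, 0.207] pointing down, gripper open.
Joint ranges: [-2.96, 2.96], [-0.34, 2.1], [-1.41, 1.46], [0.24, 2.44], [-1.37, 4.51], [0.17, 1.92], [-2.96, 2.96]. Speed limits (rad/s): [2.39, 2.39, 3.14, 3.14, 3.14, 3.14, 3.14].

INTERFACE

Orientations are given as a unit quaternion [w, x, y, z].
In Python, from station import bot, imaging gives the robot as it stands. The module is installed in compiled form; this text tells all that it offers.
- The arm moves only by the tool carry_out, never from a script. Its argument "targets" is one flat list of numbers, 5 for each row, row after row: the closure in counts, from 0 (fully open) to 255 (shut), then the shift along the world's x, y, z in mm, then the turn about the world's z in degrees. A call has 1 to 20 rows; each row shifts and turns the commanded pose from where the row before left it; what a row does not reach is not made up. A row lasts 1/10 s, in which the tool goes at most 50 mm and 8.59 degrees, less where a joint would pass 70% of its speed; a pose out of reach is approached as far as the arm can. A call is refused whole if a number of a shift passes 50 or a number of a turn 8.59, either way. A call with a gripper value outside its range is refused whole. The fingers move at their own pace and stop on an object; "newtons" is the grip in N (left out, the last holds). Time passes only in rows, so rows that do not move let the fingers close. It gives the time, the measured TCP pose, the force, the opening and the grip force at its end, in the units of the state.
- bot.get_obs(): the state, without advancing time (a new reading comes with each control period).
- imaging.read_camera(name): name is "side" or "top" or "wrist"; returns a dict with "frame" (400x640x3 uint8, red, green, blue), "fov_y" (degrees; the focal length in pixels is half the picture's height over the tangent of half this angle, whatever the lens; pixels are square), "cx", "cy" (the principal point, pixels), "pose" (4x4, takes a point from camera to world coordinates); the wrist camera has in their place "tool_from_camera" (4x4, takes a point from camera to tool coordinates, whose origin is the TCP and whose axes are the flange's). Camera axes: x right, y up, looking along -z (the intrinsics and any distortion apply to the point x, -y, -z); pixel columns grow to the right and rows downward; lengths in m; the calibration is good to about 2 mm. A picture is of the moment at which its call begins: read the wrist's pose just before it. There is no depth.
- bot.hand_in(): hands the job in; it is judged then, once.
The state is a dict: "t": time; "q": joint angles; "joint_vel": joint speeds; "joint_torque": joint torques, N m; "eef_pos": TCP position; "tool_rot": TCP orientation; "contact_force": force on the tool from outside, world axes, zero at the start; "torque": the same for the moment, N m; "gripper_width": opening from 0.0 (shut) to 1.0 (fully open); "grasp_force": force on a finger pad.
Only numpy, scipy, OpenCV 4.12 (cv2) and the standard library are available. Lean on these libraries where they do the work, as an engineer would, in place of code of your own. Each camera call takes 0.05 s, during which the arm holds its last target. There are 200 camera calls.

## Working session

There is one attempt and no reset: what is moved stays moved. The work goes in short steps, Python scripts to look and compute and a tool call to move; the robot and the scene stay as the last step left them, time stands still between calls to the robot, and variables do not carry over. Pictures are saved under pics/ and viewed, at most 10 in all, crops included, and the job is handed in when it is done.

Besides the shell and the picture viewer there is one more tool, called after "Request:" as a command line: name --argument value ..., lists and objects as JSON in quotes. carry_out: Moves the arm, as the interface text tells. Its arguments: {"type":"object","properties":{"targets":{"type":"array","items":{"type":"number"}},"newtons":{"type":"number"}},"required":["targets"]}

```bash
mkdir -p pics; cat > h.py <<'E'
import numpy as np, cv2
from station import bot, imaging
from scipy.spatial.transform import Rotation as R
def cam(n):
    o=bot.get_obs(); c=imaging.read_camera(n)
    if 'pose' in c: T=np.array(c['pose'])
    else:
        q=o['tool_rot']; W=np.eye(4); W[:3,:3]=R.from_quat([q[1],q[2],q[3],q[0]]).as_matrix(); W[:3,3]=o['eef_pos']
        T=W@np.array(c['tool_from_camera'])
    c['T']=T; c['f']=200/np.tan(np.radians(c['fov_y'])/2); return c
def ray(c,u,v):
    d=np.array([(u-c['cx'])/c['f'],-(v-c['cy'])/c['f'],-1.]); return c['T'][:3,3],c['T'][:3,:3]@d
def onz(c,u,v,z):
    o,d=ray(c,u,v); return o+d*(z-o[2])/d[2]
def proj(c,p):
    q=c['T'][:3,:3].T@(np.array(p)-c['T'][:3,3]); return c['cx']-c['f']*q[0]/q[2], c['cy']+c['f']*q[1]/q[2]
def save(c,n,box=None,s=1):
    f=c['frame']
    if box: f=f[box[1]:box[3],box[0]:box[2]]
    cv2.imwrite('pics/'+n,cv2.resize(f[:,:,::-1],None,fx=s,fy=s,interpolation=cv2.INTER_CUBIC))
E
python3 - <<'E'
from h import *
import pickle
print(bot.get_obs(),bot.grip_point_offset)
for n in('top','side','wrist'):
    c=cam(n); pickle.dump(c,open(n+'.pkl','wb')); print(n,{k:v for k,v in c.items() if k not in('frame',)})
    save(c,n+'0.png')
E
```

```text
{'t': 0.0, 'q': array([ 1.12489331,  0.47781006,  0.02234177,  1.55645729, -0.01147151,
        1.10931995, -0.08315094]), 'joint_vel': array([ 0.00135781, -0.00105447, -0.00191104, -0.00208714, -0.00049028,
       -0.00089245, -0.00080688]), 'joint_torque': array([ 2.12166549e-05, -5.96443963e+01,  1.60828594e+00, -2.81190276e+01,
        1.25080286e-02,  9.55667929e-03, -2.63327144e-05]), 'eef_pos': array([ 0.22346263, -0.63625107,  0.20591668]), 'tool_rot': array([-9.02340711e-04,  9.85771143e-01,  1.68090400e-01, -2.38007434e-04]), 'contact_force': array([-0.05583111, -0.10842998, -0.08748583]), 'torque': array([-0.00164368, -0.01616606,  0.00837591]), 'grasp_force': 0.0, 'gripper_width': 0.9998897638570379} 0.0187
top {'fov_y': 48.795022372608464, 'cx': 325.94811432638403, 'cy': 194.24702178396694, 'pose': array([[ 0.02581179,  0.98790402, -0.15290326,  0.33283008],
       [-0.99964672,  0.02453752, -0.01021535,  0.01948589],
       [-0.00633992,  0.15311292,  0.98818836,  1.28146291],
       [ 0.        ,  0.        ,  0.        ,  1.        ]]), 'T': array([[ 0.02581179,  0.98
[... 1014 characters left out ...]
 9.55077086e-01,  2.96356419e-01,
         7.56460483e-02],
       [ 9.99999391e-01, -5.32578679e-04, -9.66105607e-04,
         5.39321867e-04],
       [-7.64872219e-04,  2.96357006e-01, -9.55076929e-01,
        -1.68217608e-01],
       [ 0.00000000e+00,  0.00000000e+00,  0.00000000e+00,
         1.00000000e+00]]), 'T': array([[ 3.32199905e-01,  9.00715864e-01,  2.79918123e-01,
         2.95173147e-01],
       [-9.43208571e-01,  3.17517693e-01,  9.76734690e-02,
        -6.12006767e-01],
       [-9.02913847e-04, -2.96468290e-01,  9.55042270e-01,
         3.74220641e-01],
       [ 0.00000000e+00,  0.00000000e+00,  0.00000000e+00,
         1.00000000e+00]]), 'f': np.float64(287.31619655455734)}
```

View pics/top0.png

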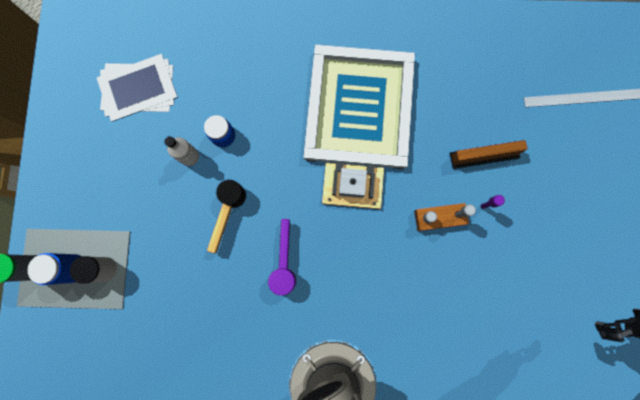

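View pics/side0.png

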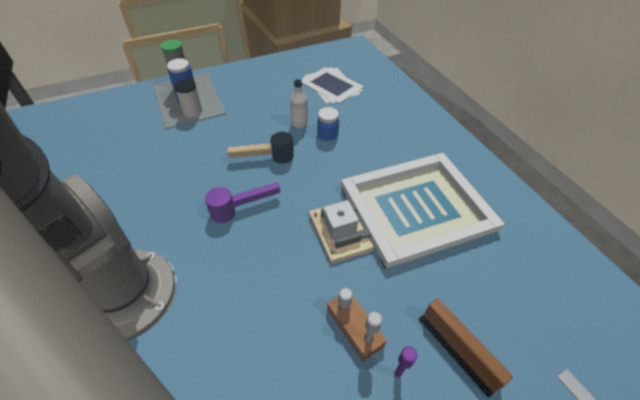

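```bash
python3 - <<'E'
from h import *
import pickle
t=pickle.load(open('top.pkl','rb'));s=pickle.load(open('side.pkl','rb'))
a=t['frame'][150:250,400:520];b=s['frame'][270:390,310:430]
im=np.hstack([cv2.resize(x[:,:,::-1],(480,int(480*x.shape[0]/x.shape[1])),interpolation=cv2.INTER_CUBIC)[:400] for x in(a,b)])
cv2.imwrite('pics/crop1.png',cv2.resize(im,(800,333)))
def tri(u,v,u2,v2):
    o,d=ray(t,u,v);p,e=ray(s,u2,v2);k=np.linalg.lstsq(np.c_[d,-e],p-o,rcond=None)[0];return (o+k[0]*d+p+k[1]*e)/2, np.linalg.norm(o+k[0]*d-p-k[1]*e)
for x in((431,217),(469,210)):
  for y in((345,294),(374,319)): print(x,y,tri(*x,*y))
def big(c,m,box):
    k=np.zeros(m.shape,np.uint8);k[box[1]:box[3],box[0]:box[2]]=1
    n,l,st,ce=cv2.connectedComponentsWithStats((m*k).astype(np.uint8));i=1+np.argmax(st[1:,4]);return ce[i],st[i],l==i
f=t['frame'].astype(int);r,g,bb=f[...,0],f[...,1],f[...,2]
ce,st,_=big(t,f.max(2)<60,(200,160,260,220));print('mallet head',ce,st,onz(t,*ce,.06))
ce,st,l=big(t,(r>150)&(bb<110)&(r-bb>70),(200,190,240,260));print('handle',ce,st,onz(t,*ce,.053)); 
ys,xs=np.nonzero(l);P=np.array([onz(t,x,y,.053)[:2] for x,y in zip(xs,ys)]);print('pca',np.linalg.svd(P-P.mean(0),full_matrices=False)[2][0],P.min(0),P.max(0))
# block: light gray area
sat=f.max(2)-f.min(2)
ce,st,l=big(t,(sat<35)&(f.mean(2)>110),(328,166,380,205));print('block',ce,st,onz(t,*ce,.08))
ce,st,l=big(t,(f.mean(2)<90),(342,170,365,192));print('hole',ce,st,onz(t,*ce,.08))
print(t['frame'][165:200:3,325:385:5].mean(2).astype(int))
E
```

```text
(431, 217) (345, 294) (array([ 0.46299344, -0.25455779,  0.09017113]), np.float64(0.002272434542053617))
(431, 217) (374, 319) (array([ 0.49926059, -0.28886038, -0.01145101]), np.float64(0.05636971391802947))
(469, 210) (345, 294) (array([ 0.4475375 , -0.31080997,  0.22084902]), np.float64(0.039581152750325))
(469, 210) (374, 319) (array([ 0.47856963, -0.34310325,  0.13615934]), np.float64(0.0017250304646598573))
mallet head [231.04421769 193.4914966 ] [217 180  29  28 588] [0.51735737 0.2985639  0.06      ]
handle [221.66906475 224.68345324] [211 204  19  48 139] [0.42966398 0.321196   0.053     ]
pca [-0.9737294   0.22770829] [0.35605633 0.30348678] [0.48802726 0.34624292]
block [352.59600614 181.15053763] [339 167  28  29 651] [ 0.55724984 -0.04091257  0.08      ]
hole [352.5 181. ] [350 179   6   5  22] [ 0.55766703 -0.04063988  0.08      ]
[[140 205 157  79 125 156 131 122  81  76  69  81]
 [181 208 138  86 181 205 204 204 182  73 124 193]
 [181 206  80  99 206 205 207 203 197  78 133 203]
 [191 208  78 146 199 199 199 197 192  57 131 207]
 [200 204  72 160 203 197 201 205 193  99 130 211]
 [205 207  74 167 198  96  93 198 181  59 131 185]
 [206 203  75 172 200 127 128 198 171  55 140 208]
 [203 202  79 179 203 202 202 202 171  63 138 209]
 [199 187  74 187 203 207 202 203 160  59 144 205]
 [207 198  82 166 186 199 201 200 148  62 141 197]
 [203 196  77  76  62  57  67  92 122  64 141 201]
 [195 128 183 121 115 115 111 104 123  63 147 203]]
```

View pics/crop1.png

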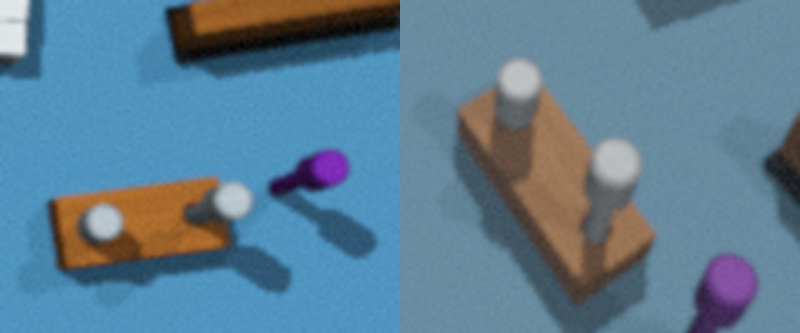

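Candidates: long drift with visible thin shank at top-view (469,210), triangulated head z≈0.136; short drift (431,217), z≈0.09; purple look-alike (497,201). I choose (469,210). Mallet: the black-headed one at (230,193), not the purple one at (282,282).

Request:
carry_out --targets '[0, 25, 30, 6, 7.06, 0, 25, 30, 6, 7.06, 0, 25, 30, 6, 7.06, 0, 25, 30, 6, 7.06, 0, 25, 30, 6, 7.06, 0, 25, 30, 6, 7.06, 0, 25, 30, 6, 7.06, 0, 25, 30, 6, 7.06, 0, 25, 30, 6, 7.06, 0, 25, 26, 6, 7.06, 0, 0, 0, 0, 0, 0, 0, 0, 0, 0]' --newtons 60

```text
t: 1.35
eef_pos: [0.474, -0.3402, 0.2668]
tool_rot: [-0.0, 0.707, 0.707, -0.0]
contact_force: [-0.2, -1.2, -0.0]
gripper_width: 0.998
grasp_force: 0.0
```

```bash
python3 - <<'E'
from h import *
import pickle
t=pickle.load(open('top.pkl','rb'))
o=bot.get_obs();print(o['t'],o['eef_pos'],o['tool_rot'],o['q'])
print('long top',onz(t,469,210,.146),'short',onz(t,431,217,.096),'purple',onz(t,497,201,.13))
w=cam('wrist');save(w,'w1.png');pickle.dump(w,open('w1.pkl','wb'))
print(proj(w,onz(t,469,210,.146)))
E
```

```text
1.35 [ 0.47404178 -0.34021103  0.26676665] [-1.18279397e-04  7.07001425e-01  7.07212109e-01 -6.38418217e-05] [ 0.80072515  0.30004685 -0.35645857  1.68910641  0.11216794  1.17280874
  0.41559858]
long top [ 0.47649583 -0.33968446  0.146     ] short [ 0.46125936 -0.25288477  0.096     ] purple [ 0.50420186 -0.41877074  0.13      ]
(np.float64(321.1431502326073), np.float64(191.09854792315156))
```

View pics/w1.png

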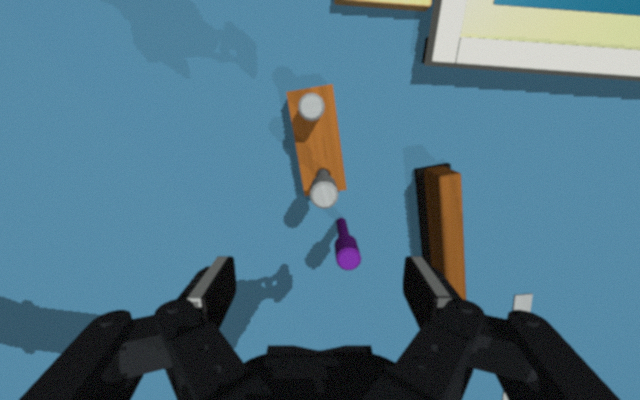

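The long drift's head is at (323,192), directly between the fingers as predicted; the short one is at (311,105) and the purple one at (347,255). Descending.

Request:
carry_out --targets '[0, 4, -1, -40, 0, 0, 0, 0, -40, 0, 0, 0, 0, -40, 0, 0, 0, 0, -30, 0, 0, 0, 0, -11, 0, 0, 0, 0, 0, 0, 255, 0, 0, 0, 0, 255, 0, 0, 0, 0, 255, 0, 0, 0, 0, 255, 0, 0, 0, 0, 255, 0, 0, 0, 0, 255, 0, 0, 0, 0, 255, 0, 0, 0, 0]' --newtons 60

```text
t: 2.7
eef_pos: [0.4786, -0.3425, 0.1073]
tool_rot: [0.001, 0.707, 0.707, 0.0]
contact_force: [0.2, 0.3, 5.5]
gripper_width: 0.318
grasp_force: 58.7
```

Request:
carry_out --targets '[255, 0, 0, 30, 0, 255, 0, 0, 35, 0, 255, 0, 0, 35, 0, 255, 10, 35, 20, 0, 255, 10, 40, 0, 0, 255, 10, 40, 0, 0, 255, 10, 40, 0, 0, 255, 10, 40, 0, 0, 255, 10, 40, 0, 0, 255, 10, 40, 0, 0, 255, 9, 26, 0, 0, 255, 0, 0, 0, 0, 255, 0, 0, 0, 0]'

```text
t: 4.0
eef_pos: [0.5565, -0.0405, 0.2259]
tool_rot: [0.0, 0.707, 0.707, -0.0]
contact_force: [0.3, -0.9, -1.5]
gripper_width: 0.322
grasp_force: 59.9
```

```bash
python3 - <<'E'
from h import *
import pickle
o=bot.get_obs();print(o['t'],o['eef_pos'],o['contact_force'],o['grasp_force'],o['gripper_width'],o['q'])
ims=[]
for n in('wrist','side'):
    c=cam(n);pickle.dump(c,open(n+'2.pkl','wb'))
    ims.append(c['frame'])
p=o['eef_pos'];
for c in ('wrist','side'):
    k=pickle.load(open(c+'2.pkl','rb')); print(c,[np.round(proj(k,q),1) for q in ([.557,-.041,.08],[p[0],p[1],p[2]-.095])])
cv2.imwrite('pics/c2.png',cv2.resize(np.hstack([ims[0][:300,180:460],ims[1][120:270,270:410].repeat(2,0).repeat(2,1)]),None,fx=1.4,fy=1.4)[:,:,::-1])
E
```

```text
4.0 [ 0.55652319 -0.04046635  0.22588614] [ 0.3424719  -0.88192327 -1.54595397] 59.948288798332214 0.3220664256395848 [ 0.36923134  0.30986368 -0.50117172  1.78992712  0.16689099  1.08407426
 -0.18951263]
wrist [array([319.2, 186.4]), array([318.8, 198.4])]
side [array([339.6, 212.7]), array([340.4, 200. ])]
```

View pics/c2.png

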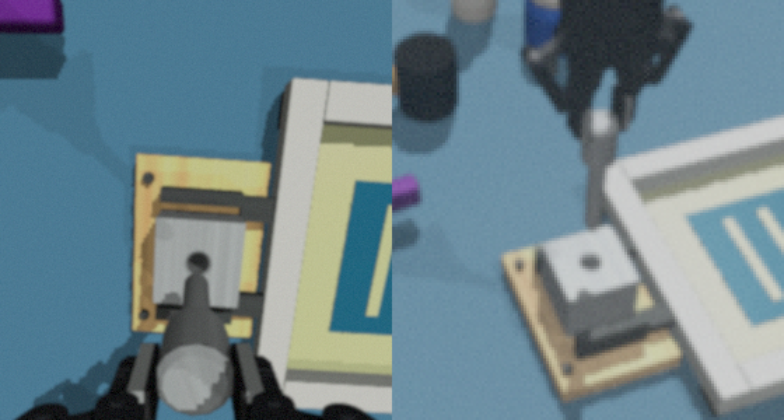

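Hole in the wrist view at about (321,187) and tip at about (319,197); in the side view hole (341,214), tip (343,199). Nearly aligned; go lower so that parallax vanishes, and look again.

Request:
carry_out --targets '[255, 2, -1, -20, 0, 255, 0, 0, -20, 0, 255, 0, 0, 0, 0, 255, 0, 0, 0, 0]'

```text
t: 4.5
eef_pos: [0.5585, -0.043, 0.1861]
tool_rot: [-0.0, 0.708, 0.706, -0.0]
contact_force: [-0.6, 0.6, -1.0]
gripper_width: 0.32
grasp_force: 60.0
```

```bash
python3 - <<'E'
from h import *
import pickle
o=bot.get_obs();print(o['t'],o['eef_pos'],o['contact_force'])
p=o['eef_pos'];tip=[p[0],p[1],p[2]-.095]
ims=[]
for n in('wrist','side','top'):
    c=cam(n);pickle.dump(c,open(n+'3.pkl','wb'))
    u,v=proj(c,tip);print(n,u,v,[np.round(np.array(proj(c,np.add(tip,d)))-[u,v],2) for d in([.01,0,0],[0,.01,0],[0,0,.01])])
    w={'wrist':35,'side':20,'top':20}[n];x0,y0=int(u)-w,int(v)-w;print('box',x0,y0,390/(2*w))
    ims.append(cv2.resize(c['frame'][y0:y0+2*w,x0:x0+2*w],(390,390),interpolation=cv2.INTER_CUBIC))
cv2.imwrite('pics/c3.png',np.hstack(ims[:2])[:,:,::-1])
E
```

```text
4.5 [ 0.55845117 -0.04300439  0.18606714] [-0.57335701  0.61909911 -1.01146245]
wrist 318.7922566833026 198.37326150447646 [array([10.5 , -0.02]), array([ -0.02, -10.21]), array([-0.01,  2.99])]
box 283 163 5.571428571428571
side 340.64618153938727 210.40763206108082 [array([ 3.46, -1.21]), array([-1.71, -2.76]), array([ 0.22, -2.43])]
box 320 190 9.75
top 353.58088780908326 180.00280059287923 [array([ 0.06, -3.58]), array([-3.64, -0.09]), array([ 0.2 , -0.68])]
box 333 160 9.75
```

View pics/c3.png

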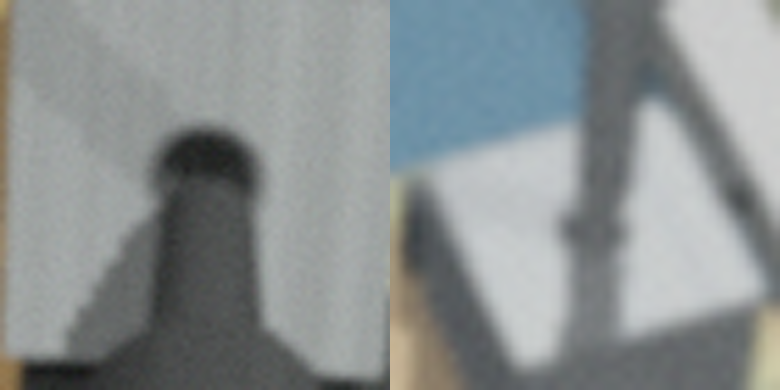

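Wrist view: hole centre column ≈ shank column (crop x 207), tip just at the hole rim; side view agrees. Lower gently.

Request:
carry_out --targets '[255, 0, 0, -6, 0, 255, 0, 0, -6, 0, 255, 0, 0, -5, 0, 255, 0, 0, -5, 0, 255, 0, 0, 0, 0]'

```text
t: 5.15
eef_pos: [0.5581, -0.0419, 0.1629]
tool_rot: [-0.001, 0.707, 0.707, -0.001]
contact_force: [-0.6, -0.6, -1.6]
gripper_width: 0.323
grasp_force: 60.0
```

Request:
carry_out --targets '[255, 0, 0, -4, 0, 255, 0, 0, -3, 0, 255, 0, 0, -1, 0, 255, 0, 0, 0, 0]'

```text
t: 5.55
eef_pos: [0.5586, -0.0419, 0.1557]
tool_rot: [-0.0, 0.707, 0.707, -0.0]
contact_force: [-0.2, -0.4, -1.6]
gripper_width: 0.327
grasp_force: 60.0
```

Request:
carry_out --targets '[255, 0, 0, -1, 0, 255, 0, 0, -1, 0, 255, 0, 0, 0, 0]'

```text
t: 5.85
eef_pos: [0.5587, -0.0419, 0.1539]
tool_rot: [-0.0, 0.707, 0.707, -0.0]
contact_force: [0.6, -0.6, -0.0]
gripper_width: 0.324
grasp_force: 60.0
```

Request:
carry_out --targets '[0, 0, 0, 0, 0, 0, 0, 0, 0, 0, 0, 0, 0, 0, 0, 0, 0, 0, 0, 0, 0, 0, 0, 0, 0, 0, 0, 0, 15, 0, 0, 0, 0, 35, 0, 0, 0, 0, 45, 0]'

```text
t: 6.65
eef_pos: [0.5575, -0.0418, 0.2495]
tool_rot: [-0.001, 0.707, 0.707, -0.001]
contact_force: [0.4, -0.2, 0.1]
gripper_width: 0.998
grasp_force: 0.0
```

Request:
carry_out --targets '[0, -11, 36, 0, 7.6, 0, -11, 36, 0, 7.6, 0, -11, 36, 0, 7.6, 0, -11, 36, 0, 7.6, 0, -11, 36, 0, 7.6, 0, -11, 36, 0, 7.6, 0, -11, 36, 0, 7.6, 0, -11, 36, 0, 7.6, 0, -11, 36, 0, 7.6, 0, -10, 33, 0, 7.6, 0, 0, 0, 0, 0, 0, 0, 0, 0, 0]' --newtons 120

```text
t: 7.85
eef_pos: [0.4495, 0.3157, 0.2497]
tool_rot: [0.0, 0.122, 0.993, 0.0]
contact_force: [-0.4, -0.1, 0.5]
gripper_width: 1.0
grasp_force: 0.0
```

```bash
python3 - <<'E'
from h import *
import pickle
o=bot.get_obs();print(o['t'],o['eef_pos'],o['tool_rot'],o['q'])
w=cam('wrist');f=w['frame'].astype(int);r,g,b=f[...,0],f[...,1],f[...,2]
m=((r>130)&(r-b>60)).astype(np.uint8);m[260:]=0
n,l,st,ce=cv2.connectedComponentsWithStats(m)
for i in np.argsort(-st[1:,4])[:3]+1:
    ys,xs=np.nonzero(l==i);P=np.array([onz(w,x,y,.053)[:2] for x,y in zip(xs,ys)]);d=np.linalg.svd(P-P.mean(0),full_matrices=False)[2][0]
    s=(P-P.mean(0))@d;print(st[i],P.mean(0),d,P.mean(0)+d*s.min(),P.mean(0)+d*s.max())
s=cam('side');t=cam('top');u,v=map(int,proj(s,[.558,-.042,.15]));k=s['frame'][v-50:v+50,u-50:u+50]
cv2.imwrite('pics/c4.png',np.hstack([w['frame'],cv2.resize(k,(400,400))])[:,:,::-1][:,:,:])
im=cv2.imread('pics/c4.png');cv2.imwrite('pics/c4.png',cv2.resize(im,(800,307)))
hd=np.array(proj(s,[.558,-.042,.192]));print(hd,u,v)
E
```

```text
7.85 [0.44953629 0.31571368 0.24972419] [2.83448490e-04 1.21966019e-01 9.92534227e-01 1.34594712e-04] [-0.01031331  0.35432061 -0.89325472  1.76313985  0.29876989  1.16666065
  0.33383319]
[ 315   96   21  111 1959] [0.41842747 0.32980532] [ 0.96453074 -0.26397055] [0.35623635 0.34682564] [0.4886     0.31060066]
[ 96 250  63  10 340] [0.49634309 0.03669632] [-0.15119105 -0.98850456] [0.5011254  0.06796359] [ 0.48781176 -0.01908251]
[342.70234201 183.72596942] 341 195
```

View pics/c4.png

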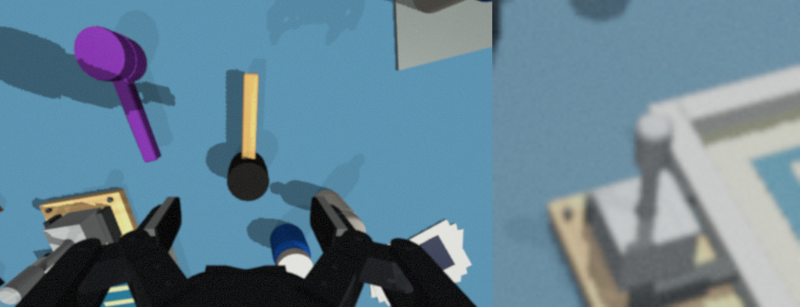

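The black mallet has its handle level at wrist px (400,145); the drift stands upright in the block. Now to grip the mallet.

Request:
carry_out --targets '[0, 8, 3, -40, -1.3, 0, 0, 0, -45, 0, 0, 0, 0, -45, 0, 0, 0, 0, -45, 0, 0, 0, 0, -35, 0, 0, 0, 0, -18, 0, 0, 0, 0, 0, 0, 255, 0, 0, 0, 0, 255, 0, 0, 0, 0, 255, 0, 0, 0, 0, 255, 0, 0, 0, 0, 255, 0, 0, 0, 0, 255, 0, 0, 0, 0, 255, 0, 0, 0, 0]' --newtons 120

```text
t: 9.4
eef_pos: [0.4579, 0.3188, 0.0221]
tool_rot: [0.001, 0.133, 0.991, 0.0]
contact_force: [-2.2, -0.7, 8.6]
gripper_width: 0.23
grasp_force: 117.7
```

Request:
carry_out --targets '[255, 0, 0, 20, 0, 255, 0, 0, 40, 0, 255, 0, 0, 45, 0, 255, 0, 0, 45, 0, 255, 0, 0, 45, 0, 255, 0, 0, 45, 0, 255, 3, -34, 0, 0, 255, 4, -34, 0, 0, 255, 3, -35, 0, 0, 255, 4, -34, 0, 0, 255, 3, -34, 0, 0, 255, 4, -35, 0, 0, 255, 3, -34, 0, 0, 255, 4, -34, 0, 0, 255, 3, -35, 0, 0, 255, 4, -34, 0, 0, 255, 0, 0, 0, 0, 255, 0, 0, 0, 0]'

```text
t: 11.2
eef_pos: [0.492, -0.0256, 0.2604]
tool_rot: [-0.001, 0.135, 0.991, -0.0]
contact_force: [-1.0, 1.0, -3.3]
gripper_width: 0.232
grasp_force: 118.6
```

```bash
python3 - <<'E'
from h import *
o=bot.get_obs();print(o['t'],o['eef_pos'],o['contact_force'],o['torque'],o['q'])
ims=[]
for n in('side','top'):
    c=cam(n);u,v=map(int,proj(c,[.558,-.042,.2]));ims.append(cv2.resize(c['frame'][v-45:v+45,u-45:u+45],(400,400),interpolation=cv2.INTER_CUBIC))
    h=o['eef_pos'][2]-.022;e=np.array([o['eef_pos'][0]+.0656,o['eef_pos'][1]-.018,h])
    s=400/90
    for p,col in ((e,(255,0,0)),(e+[0,0,.078],(255,255,0)),([.558,-.042,.192],(0,255,0))):
        a=proj(c,p);cv2.circle(ims[-1],(int((a[0]-u+45)*s),int((a[1]-v+45)*s)),4,col,-1)
cv2.imwrite('pics/c5.png',np.hstack(ims)[:,:,::-1])
E
```

```text
11.2 [ 0.49195466 -0.02558444  0.26042483] [-1.00870888  0.96539056 -3.27492211] [ 0.14174751  0.20452344 -0.00609435] [ 0.61221981  0.19995504 -0.77361021  1.87287765  0.1535754   1.13072514
  1.08348838]
```

View pics/c5.png

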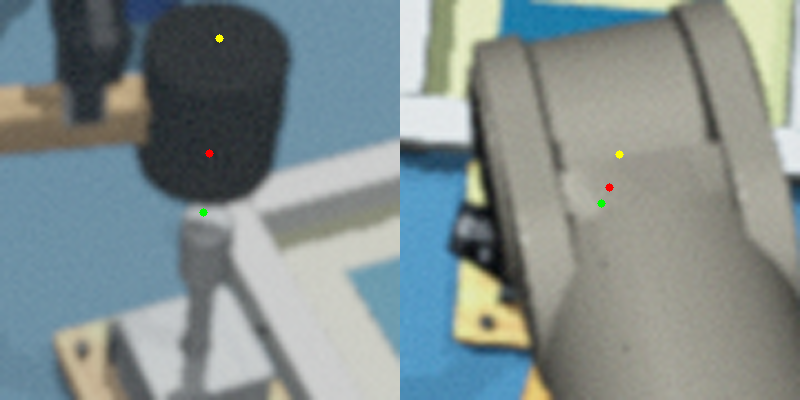

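The mallet is level (side crop) with its face above the drift's head, ≈46 mm gap. First blow, about 12 mm deep.

Request:
carry_out --targets '[255, 0, 0, 42, 0, 255, 0, 0, 0, 0, 255, 0, 0, 0, 0, 255, 0, 0, -50, 0, 255, 0, 0, -50, 0, 255, 0, 0, 50, 0, 255, 0, 0, 20, 0, 255, 0, 0, 0, 0, 255, 0, 0, 0, 0]' --newtons 120

```text
t: 12.2
eef_pos: [0.492, -0.0245, 0.2719]
tool_rot: [-0.001, 0.133, 0.991, -0.0]
contact_force: [1.0, -0.1, -3.7]
gripper_width: 0.228
grasp_force: 119.1
```

```bash
cat > look.py <<'E'
from h import *
o=bot.get_obs();print(o['t'],o['eef_pos'],o['contact_force'],o['torque'])
c=cam('side');np.save('side_%d.npy'%int(o['t']*100),c['frame'])
f=c['frame'];u,v=map(int,proj(c,[.558,-.042,.18]))
g=f[:,:,:].astype(int)
# column profile along drift axis: brightness of head (bright top) vs background
for z in (.192,.18,.166): print(z,np.round(proj(c,[.558,-.042,z]),1))
print('rows',v-14,[int(x) for x in g[v-14:v+16,u-2:u+3].mean((1,2))])
save(c,'s_%d.png'%int(o['t']*100),(u-45,v-55,u+45,v+50),5)
E
python3 look.py
```

```text
12.2 [ 0.49202696 -0.02452265  0.2719322 ] [ 0.98988315 -0.12784734 -3.69848033] [ 0.04502853  0.14520814 -0.00017467]
0.192 [342.7 183.7]
0.18 [342.4 187.1]
0.166 [342. 191.]
rows 173 [51, 49, 54, 85, 122, 149, 168, 173, 170, 159, 148, 138, 139, 158, 177, 189, 194, 195, 192, 180, 157, 131, 113, 104, 100, 99, 99, 100, 101, 104]
```

Request:
carry_out --targets '[255, 0, 0, 22, 0, 255, 0, 0, 0, 0, 255, 0, 0, -50, 0, 255, 0, 0, -50, 0, 255, 0, 0, 50, 0, 255, 0, 0, 30, 0, 255, 0, 0, 0, 0, 255, 0, 0, 0, 0]'

```text
t: 13.05
eef_pos: [0.4924, -0.0249, 0.274]
tool_rot: [-0.0, 0.134, 0.991, -0.0]
contact_force: [-0.1, -0.4, -4.7]
gripper_width: 0.228
grasp_force: 119.1
```

```bash
python3 look.py
```

```text
13.05 [ 0.49237262 -0.02494441  0.27402976] [-0.1244042  -0.35421103 -4.65443219] [ 0.03317106  0.21695781 -0.02196156]
0.192 [342.7 183.7]
0.18 [342.4 187.1]
0.166 [342. 191.]
rows 173 [49, 52, 69, 105, 132, 150, 168, 174, 169, 161, 147, 136, 130, 136, 162, 181, 192, 195, 194, 192, 182, 164, 140, 116, 104, 101, 101, 102, 102, 102]
```

Request:
carry_out --targets '[255, 0, 0, 12, 0, 255, 0, 0, 0, 0, 255, 0, 0, -50, 0, 255, 0, 0, -50, 0, 255, 0, 0, 50, 0, 255, 0, 0, 38, 0, 255, 0, 0, 0, 0, 255, 0, 0, 0, 0]'

```text
t: 13.9
eef_pos: [0.4932, -0.025, 0.2753]
tool_rot: [0.001, 0.134, 0.991, -0.0]
contact_force: [-0.3, -0.6, -4.0]
gripper_width: 0.231
grasp_force: 118.2
```

```bash
python3 look.py
```

```text
13.9 [ 0.49315401 -0.02496496  0.27534245] [-0.25088707 -0.58352552 -3.99547175] [0.01106913 0.26035804 0.01015521]
0.192 [342.7 183.7]
0.18 [342.4 187.1]
0.166 [342. 191.]
rows 173 [100, 127, 139, 140, 141, 152, 167, 175, 169, 159, 148, 138, 127, 120, 119, 141, 174, 191, 196, 197, 199, 194, 182, 161, 134, 114, 105, 102, 102, 101]
```

```bash
python3 - <<'E'
import cv2,numpy as np
im=cv2.imread('pics/c4.png')
a=cv2.resize(im[:,492:],(100,100),interpolation=cv2.INTER_AREA)  # crop rows v-50..(v=195)
print('pre rows from 173',[int(x) for x in a[173-145:173-145+30,48:53].mean((1,2))])
n=[np.load('side_%d.npy'%k) for k in (1220,1305,1390)]
import h
cv2.imwrite('pics/c6.png',cv2.resize(np.hstack([x[120:220,275:375] for x in (n[0],n[2])])[:,:,::-1],(800,400),interpolation=cv2.INTER_CUBIC))
E
```

```text
pre rows from 173 [137, 137, 137, 137, 138, 145, 154, 158, 162, 171, 182, 188, 188, 186, 182, 171, 153, 131, 113, 103, 101, 100, 102, 102, 103, 104, 104, 104, 105, 107]
```

View pics/c6.png

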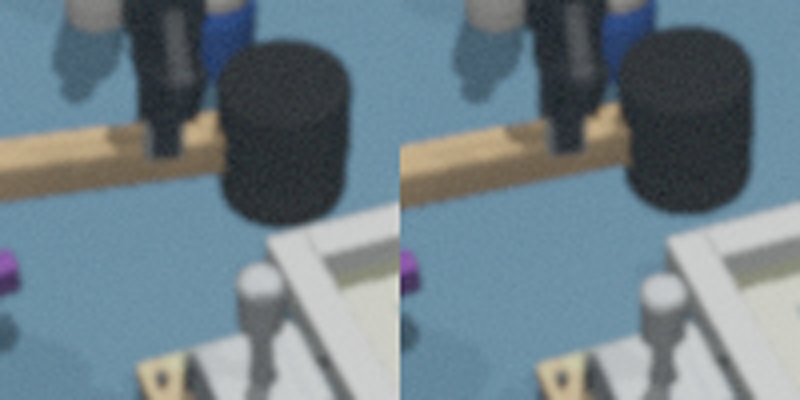

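Left (after blow 1) and right (after blow 3): drift lower, mallet pitched up ~5°. Total drop ≈7.3 px ≈ 26 mm, so about home; one confirming blow.

Request:
carry_out --targets '[255, 0, 0, 4, 0, 255, 0, 0, 0, 0, 255, 0, 0, -50, 0, 255, 0, 0, -49, 0, 255, 0, 0, 50, 0, 255, 0, 0, 45, 0, 255, 0, 0, 0, 0, 255, 0, 0, 0, 0]'

```text
t: 14.75
eef_pos: [0.4931, -0.0249, 0.2753]
tool_rot: [0.001, 0.134, 0.991, -0.0]
contact_force: [-0.2, -0.8, -4.2]
gripper_width: 0.227
grasp_force: 131.0
```

```bash
python3 look.py
```

```text
14.75 [ 0.49313768 -0.02490925  0.27531826] [-0.18503637 -0.77304839 -4.171284  ] [ 0.06342103  0.26979782 -0.05543616]
0.192 [342.7 183.7]
0.18 [342.4 187.1]
0.166 [342. 191.]
rows 173 [139, 140, 138, 139, 141, 150, 168, 175, 169, 159, 148, 138, 128, 120, 126, 148, 175, 186, 189, 190, 186, 177, 160, 140, 118, 108, 103, 104, 103, 103]
```

```bash
python3 - <<'E'
from h import *
c=cam('side');o=bot.get_obs();p=o['eef_pos']
def hand(f):
    g=f.astype(int);m=((g[...,0]-g[...,2]>35)&(g[...,0]>110)).astype(np.uint8)
    m[200:]=0;m[:,:200]=0;m[:,345:]=0
    m[:100]=0
    n,l,st,ce=cv2.connectedComponentsWithStats(m);i=1+np.argmax(st[1:,4]);return l==i,st[i]
for f in (np.load('side_1220.npy'),np.load('side_1305.npy'),np.load('side_1390.npy'),c['frame']):
    m,st=hand(f);ys,xs=np.nonzero(m);P=np.c_[xs,ys].astype(np.float32)
    vx,vy,x0,y0=cv2.fitLine(P[xs<300],cv2.DIST_HUBER,0,.01,.01).ravel();print(st,'img slope',np.degrees(np.arctan2(vy,vx)))
G=np.array([p[0],p[1],p[2]+.0187]);d=np.array([-.9645,.264,0])
for th in (0,4,8,12,16):
    e=np.cos(np.radians(th))*d-[0,0,np.sin(np.radians(th))]
    a,b=np.array(proj(c,G+.02*e)),np.array(proj(c,G+.1*e));v=a-b;print(th,np.degrees(np.arctan2(v[1],v[0])),b)
E
```

```text
[266 152  44  14 353] img slope -8.07665
[266 151  44  13 346] img slope -8.035646
[268 151  42  16 338] img slope -12.88725
[271 152  39  19 307] img slope -19.63877
0 -5.663033069159881 [268.03824774 160.55704298]
4 -8.5869271969639 [268.4473905  162.90461708]
8 -11.492968742800786 [269.07533102 165.18726246]
12 -14.394613786715354 [269.91470168 167.39517201]
16 -17.305282583808612 [270.95736335 169.51929501]
```

Mallet has pitched ~19° in the pads. I'll set its handle end on the bench with a light grip so it swings level, then release.

Request:
carry_out --targets '[255, -3, 34, 0, 0, 255, -4, 34, 0, 0, 255, -3, 35, 0, 0, 255, -4, 34, 0, 0, 255, -3, 34, 0, 0, 255, -4, 35, 0, 0, 255, -3, 34, 0, 0, 255, -4, 34, 0, 0, 255, -3, 35, 0, 0, 255, -4, 34, 0, 0, 255, 0, 0, -40, 0, 255, 0, 0, -45, 0, 255, 0, 0, -45, 0, 255, 0, 0, -45, 0, 255, 0, 0, -35, 0, 255, 0, 0, -20, 0, 255, 0, 0, -8, 0, 255, 0, 0, 0, 0]'

```text
t: 16.65
eef_pos: [0.4566, 0.3174, 0.0354]
tool_rot: [-0.001, 0.133, 0.991, -0.001]
contact_force: [0.0, 0.5, -3.0]
gripper_width: 0.23
grasp_force: 131.1
```

Request:
carry_out --targets '[255, 0, 0, 0, 0, 255, 0, 0, -3, 0, 255, 0, 0, -3, 0, 255, 0, 0, -3, 0, 255, 0, 0, 0, 0, 255, 0, 0, 0, 0]' --newtons 40

```text
t: 17.25
eef_pos: [0.4577, 0.3181, 0.0279]
tool_rot: [0.0, 0.134, 0.991, -0.0]
contact_force: [0.9, 0.9, -2.5]
gripper_width: 0.231
grasp_force: 131.1
```

Request:
carry_out --targets '[255, 0, 0, -3, 0, 255, 0, 0, -3, 0, 255, 0, 0, 0, 0]'

```text
t: 17.55
eef_pos: [0.4591, 0.3184, 0.0224]
tool_rot: [0.001, 0.134, 0.991, 0.001]
contact_force: [2.5, -1.5, 5.0]
gripper_width: 0.23
grasp_force: 131.6
```

Request:
carry_out --targets '[255, 0, 0, -2, 0, 255, 0, 0, -2, 0, 255, 0, 0, 0, 0]'

```text
t: 17.85
eef_pos: [0.4587, 0.3189, 0.0184]
tool_rot: [0.001, 0.134, 0.991, 0.001]
contact_force: [3.8, 0.0, 3.9]
gripper_width: 0.23
grasp_force: 132.7
```

Request:
carry_out --targets '[255, 0, 0, -2, 0, 255, 0, 0, 0, 0]'

```text
t: 18.05
eef_pos: [0.4589, 0.3187, 0.0166]
tool_rot: [0.001, 0.134, 0.991, 0.001]
contact_force: [4.6, -1.8, 6.3]
gripper_width: 0.229
grasp_force: 133.0
```

```bash
python3 - <<'E'
from h import *
c=cam('side');o=bot.get_obs();p=o['eef_pos'];print(p,o['contact_force'])
G=np.array([p[0],p[1],p[2]+.0187]);d=np.array([-.9645,.264,0])
u,v=map(int,proj(c,G));print(u,v)
g=c['frame'].astype(int);m=((g[...,0]-g[...,2]>35)&(g[...,0]>110)).astype(np.uint8);k=np.zeros_like(m);k[v-40:v+40,u-60:u+40]=1
n,l,st,ce=cv2.connectedComponentsWithStats(m*k);i=1+np.argmax(st[1:,4]);ys,xs=np.nonzero(l==i)
q=xs<u-8;vx,vy,_,_=cv2.fitLine(np.c_[xs,ys][q].astype(np.float32),cv2.DIST_HUBER,0,.01,.01).ravel();print(st[i],np.degrees(np.arctan2(vy,vx)))
for th in (0,5,10,15,20):
    e=np.cos(np.radians(th))*d-[0,0,np.sin(np.radians(th))]
    w=np.array(proj(c,G+.02*e))-np.array(proj(c,G+.1*e));print(th,np.degrees(np.arctan2(w[1],w[0])))
E
```

```text
[0.4588768  0.31876995 0.01666189] [ 4.75601238 -0.8928759   6.6552171 ]
261 149
[231 149  27  12 151] -17.121897
0 -5.494893001546567
5 -9.243375676247013
10 -13.037929615901623
15 -16.904468831546662
20 -20.86949961193094
```

Request:
carry_out --targets '[255, 0, 0, -2, 0, 192, 0, 0, 0, 0, 190, 0, 0, 0, 0, 186, 0, 0, 0, 0, 180, 0, 0, 0, 0, 170, 0, 0, 0, 0, 120, 0, 0, 0, 0, 0, 0, 0, 0, 0, 0, 0, 0, 0, 0, 0, 0, 0, 0, 0, 0, 0, 0, 0, 0, 0, 0, 0, 0, 0]'

```text
t: 19.3
eef_pos: [0.4578, 0.3181, 0.0139]
tool_rot: [0.0, 0.134, 0.991, 0.0]
contact_force: [-0.5, 0.1, -0.0]
gripper_width: 0.998
grasp_force: 0.0
```

Request:
carry_out --targets '[0, 0, 0, 25, 0, 0, 0, 0, 40, 0, 0, 0, 0, 45, 0, 0, 0, 0, 45, 0, 0, 0, 0, 45, 0, 0, -40, 0, 20, 0, 0, -40, 0, 0, 0, 0, 0, 0, 0, 0, 0, 0, 0, 0, 0]'

```text
t: 20.2
eef_pos: [0.3774, 0.3179, 0.2342]
tool_rot: [0.001, 0.133, 0.991, -0.0]
contact_force: [0.0, -0.1, 0.6]
gripper_width: 0.999
grasp_force: 0.0
```

```bash
python3 - <<'E'
from h import *
o=bot.get_obs();print(o['t'],o['eef_pos'])
s=cam('side');t=cam('top')
f=s['frame'];u,v=map(int,proj(s,[.558,-.042,.18]))
print('rows',[int(x) for x in f[173:203,u-2:u+3].astype(int).mean((1,2))])
a=f[70:270,200:420]
b=t['frame'][130:280,200:500]
cv2.imwrite('pics/final.png',np.hstack([cv2.resize(a,(400,364)),cv2.resize(b,(400,364))])[:,:,::-1])
E
```

```text
20.2 [0.37741538 0.31791829 0.2341865 ]
rows [137, 137, 138, 137, 138, 148, 165, 171, 166, 156, 146, 135, 124, 119, 124, 149, 172, 183, 187, 187, 184, 174, 159, 137, 116, 105, 102, 101, 103, 102]
```

View pics/final.png

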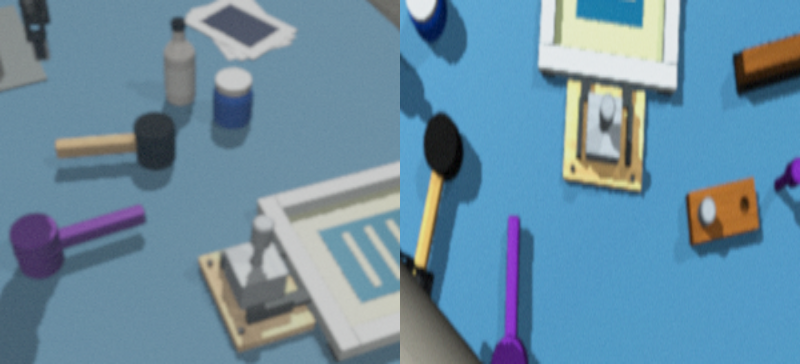

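Mallet stands on its head, drift stands in the hole, bystanders untouched. I want a better height check of the drift, so two oblique wrist views from either side.

Request:
carry_out --targets '[0, 30, -28, 3, 2.5, 0, 30, -28, 3, 2.5, 0, 30, -28, 3, 2.5, 0, 30, -28, 3, 2.5, 0, 30, -28, 3, 2.5, 0, 29, -28, 1, 2.8, 0, 0, 0, 0, 0, 0, 0, 0, 0, 0]'

```text
t: 21.1
eef_pos: [0.5578, 0.1486, 0.2487]
tool_rot: [-0.001, 0.002, 1.0, 0.0]
contact_force: [-0.2, 0.9, 0.1]
gripper_width: 0.997
grasp_force: 0.0
```

```bash
cat > wl.py <<'E'
from h import *
import pickle,sys
w=cam('wrist');o=bot.get_obs();pickle.dump(w,open(sys.argv[1],'wb'));print(o['t'],o['eef_pos'])
# rectified strip: sample along drift axis z, across horizontal perpendicular to view
def strip(w,c=(.558,-.042)):
    Z=np.arange(.070,.200,.002);C=np.array(w['T'][:3,3]);v=C[:2]-c;v/=np.linalg.norm(v);n=np.array([-v[1],v[0]])
    S=np.arange(-.024,.0241,.003)
    m=np.array([[proj(w,[*(np.array(c)+s*n),z]) for s in S] for z in Z],np.float32)
    return Z,cv2.remap(w['frame'].mean(2).astype(np.float32),m[...,0],m[...,1],cv2.INTER_LINEAR)
Z,I=strip(w)
for z,r in list(zip(Z,I))[::-1]: print('%.3f'%z,*['%3d'%x for x in r])
E
python3 wl.py wa.pkl
```

```text
21.15 [0.55681204 0.15005605 0.24907901]
0.198 110 170 214 215 216 216 217 189  93  89  77  84 100 132 130 130 131
0.196 114 200 216 217 215 217 216 152  92  87  80  84  89 129 130 132 130
0.194 142 213 217 216 215 215 210 113  91  87  82  81 105 131 129 130 131
0.192 182 214 215 215 215 214 198  95  93  80  82  83 126 130 130 132 130
0.190 209 215 214 215 214 216 168  92  84  78  83  80 124 130 131 130 133
0.188 219 217 215 214 216 215 134 103  78  75  82  84 126 130 128 129 131
0.186 215 216 215 216 216 201 151 160 129  92  79  93 131 132 131 132 131
0.184 215 214 215 214 203 178 179 181 176 150  88 116 130 131 129 131 131
0.182 215 216 213 206 182 177 180 181 178 180 130 127 129 131 130 131 130
0.180 216 215 215 189 175 179 184 181 177 178 161 130 133 129 128 130 130
0.178 214 217 214 174 180 177 185 181 179 178 174 133 129 129 130 130 128
0.176 216 214 209 165 179 179 184 180 178 178 178 134 132 130 129 130 131
0.174 216 215 197 168 176 179 183 180 179 178 178 139 130 131 132 131 133
0.172 215 215 187 169 178 180 186 179 178 177 177 140 131 132 131 129 132
0.170 216 213 188 167 1
[... 3050 characters left out ...]
73  69  67  95 138 173 186 183 185
0.086 181 179 184 190 174 109  84  80  70  71  67 100 158 180 187 183 186
0.084 181 181 186 190 170 109  85  81  73  71  63 108 175 183 184 182 185
0.082 181 183 189 190 169 103  84  81  73  70  67 121 181 182 184 182 185
0.080 180 183 189 189 169 101  84  82  75  68  65 134 182 184 186 184 184
0.078 180 184 189 188 170 103  83  83  72  68  68 141 182 182 185 184 185
0.076 182 184 190 188 175 109  83  79  73  69  75 142 181 184 183 184 184
0.074 184 186 190 186 180 123  84  78  76  69  85 146 181 185 184 181 185
0.072 184 188 190 185 184 143  93  81  72  73 103 156 178 184 184 186 186
0.070 184 189 189 185 185 158 110  84  76  83 123 163 171 181 181 184 186
```

Request:
carry_out --targets '[0, 0, -45, 10, 0, 0, 0, -48, 0, 0, 0, 0, -48, 0, 0, 0, 0, -48, 0, 0, 0, 0, -48, 0, 0, 0, 0, -48, 0, 0, 0, 0, -48, 0, 0, 0, 0, -48, -10, 0, 0, 0, 0, 0, 0, 0, 0, 0, 0, 0]'

```text
t: 22.15
eef_pos: [0.5563, -0.2308, 0.2492]
tool_rot: [-0.001, 0.001, 1.0, 0.001]
contact_force: [1.0, 0.5, 0.8]
gripper_width: 1.0
grasp_force: 0.0
```

```bash
python3 wl.py wb.pkl | sed -n '1,36p'
```

```text
22.2 [ 0.55688902 -0.22907425  0.24979261]
0.198 125 129 129 129 127 130 130 129 129 128 129 123 157 214 213 214 214
0.196 130 131 130 130 129 130 128 130 130 131 130 122 127 213 216 213 212
0.194 129 129 130 130 127 130 131 128 129 128 126 120 104 208 214 214 214
0.192 128 130 131 130 131 129 129 130 129 128 123 116  93 194 213 215 215
0.190 131 129 128 131 129 132 130 127 127 121 120 113  92 161 213 215 214
0.188 127 127 131 131 128 130 129 126 122 120 121 114  90 126 214 214 214
0.186 129 130 131 131 130 131 128 126 120 117 117 120  90 107 206 212 215
0.184 129 128 129 129 129 128 131 127 122 121 119 116  78  96 189 214 213
0.182 129 131 130 129 128 130 128 130 122 120 121 115  68  93 165 214 214
0.180 131 130 128 131 128 129 129 129 126 139 141 128  54  90 135 211 215
0.178 128 128 129 129 133 131 132 132 156 189 193 180 108  94 108 208 215
0.176 128 126 128 130 130 130 130 148 198 214 211 207 186 119  94 196 215
0.174 130 132 130 129 128 128 134 172 213 215 213 211 211 166  96 169 213
0.172 129 128 130 130 131 129 142 198 211 214 214 211 212 199 117 135 214
0.170 130 129 129 129
[... 832 characters left out ...]
35 136 149 144 129 111 101  78  83
0.146 129 129 131 129 129  92  71 101 130 120 123 114 119 104  76 110  82
0.144 130 130 129 128 129  93  73  80 104 115 114 108 109  84  59 139  89
0.142 127 128 129 130 130  90  73  72  78  95 100  97  86  63  54 153 103
0.140 130 129 129 129 128  91  73  73  72  74  72  69  62  52  52 161 131
0.138 130 129 129 128 130  86  74  71  72  70  63  56  55  53  56 166 154
0.136 130 129 131 130 130  85  72  74  70  66  63  58  58  53  60 173 171
0.134 131 129 130 130 132  82  72  72  71  67  61  60  55  50  62 186 180
0.132 134 129 131 137 150  88  72  70  70  68  64  60  58  51  64 191 184
0.130 129 131 142 163 176  89  73  70  67  65  63  58  56  47  69 199 172
```

```bash
python3 - <<'E'
from h import *
import pickle
Y=np.arange(-.09,.012,.001)
for n in('wa.pkl','wb.pkl'):
    w=pickle.load(open(n,'rb'));g=w['frame'].mean(2).astype(np.float32);C=w['T'][:3,3]
    for x in(.532,.540):
        m=np.array([[proj(w,[x,y,.08]) for y in Y]],np.float32);p=cv2.GaussianBlur(cv2.remap(g,m[...,0],m[...,1],1),(3,1),0)[0];d=np.diff(p)
        k=[i for i in range(1,len(d)-1) if abs(d[i])>7 and abs(d[i])>=max(abs(d[i-1]),abs(d[i+1]))]
        print(n,x,C.round(3),[(round(float(Y[i]+.0005),4),int(d[i])) for i in k])
E
```

```text
wa.pkl 0.532 [0.483 0.148 0.417] [(-0.0885, 16), (-0.0835, -37), (-0.0775, 18), (-0.0685, 10), (-0.0065, -23)]
wa.pkl 0.54 [0.483 0.148 0.417] [(-0.0885, 16), (-0.0845, -33), (-0.0775, 16), (-0.0575, 17), (-0.0065, -21), (0.0095, -10)]
wb.pkl 0.532 [ 0.481 -0.231  0.417] [(-0.0755, 14), (-0.0635, 14), (-0.0005, -15)]
wb.pkl 0.54 [ 0.481 -0.231  0.417] [(-0.0765, 15), (-0.0565, 23), (-0.0015, -15)]
```

Averaged over both views the drift's head is at z ≈ 0.166, which is where it should be with the pin home. The last blow also didn't move it. Handing in.

```bash
python3 -c "
from station import bot
print(bot.hand_in())"
```

```text
the job is handed in; nothing more can be done
None
```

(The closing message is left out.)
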